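# Feed the ball feet and hold the spring gate open

### The arm

A 6-joint arm with a two-finger parallel gripper is mounted at the origin on a cart in front of the work surface, level with it; the furniture and walls round the work are solid. World frame = base frame: x ahead of the robot, y to its left, z up, the work surface at z = 0. Lengths are in mm, angles in rad, forces in N, time in s.
With the tool pointing down it reaches from about 275 to 750 mm from the base axis. Payload 10.2 kg.
Tool frame: the origin (TCP) lies between the finger pads; the fingertips stand 17 mm ahead of it and the grasp point (between the pads) lies 2 mm behind it (tips_ahead is the distance from the TCP to the fingertips, in mm); z points along the fingers, y is the line along which they close (so a half turn about z gives the same grasp; the last joint's range is limited). The gripper opens to 85 mm and grips with 20 to 120 N. Pads are 22 mm wide; open, the fingers measure 114 mm over their backs; the gripper's body (76 mm by 85 mm) begins 54 mm behind the grasp point. The pads swing forward as they close: fully open they stand 13 mm farther back than shut.
Start: joints at [1.077, 0.313, 1.498, -0, 1.331, -0.223], TCP at [140.452, 505.87, 248.294] pointing down, gripper open.
Joint ranges: [-2.94, 2.94], [-0.97, 2.17], [0.19, 2.56], [-1.23, 4.37], [0.02, 3.11], [-2.88, 2.88]. Speed limits (rad/s): [2.39, 2.39, 3.01, 3.14, 3.14, 3.14].

### API

Orientations are given as a unit quaternion [w, x, y, z].
In Python, from rig import sense, capture, finish_job, boxes_of, tips_ahead gives the robot as it stands.
- The arm moves only by the tool drive_tool, never from a script. Its argument "commands" is text: rows parted by semicolons, each of 7 numbers parted by spaces: the shift along the world's x, y, z in units of 0.1 m (1.0 is 0.1 m), then the turn, a rotation vector about the world's x, y, z in units of pi/4 rad (1.0 is pi/4 rad), then the opening in per cent of the stroke, from 0 (shut) to 100 (fully open). A call has 1 to 20 rows; each row shifts and turns the commanded pose from where the row before left it; what a row does not reach is not made up. A row lasts 1/12 s, in which the tool goes at most 41.7 mm and 7.16 degrees, less where a joint would pass 70% of its speed; a pose out of reach is approached as far as the arm can. A call with a number of a shift or a turn outside -1 to 1 is refused whole. A call with a gripper value outside its range is refused whole. The fingers move at their own pace and stop on an object; "force" is the grip in N (left out, the last holds). Time passes only in rows, so rows that do not move let the fingers close. It gives the time, the measured TCP pose, the force, the opening and the grip force at its end, in the units of the state.
- sense(): the state, without advancing time (a new reading comes with each control period).
- capture(name): name is "scene" or "top" or "wrist"; returns a dict with "pixels" (400x640x3 uint8, blue, green, red), "fov_y" (degrees; the focal length in pixels is half the picture's height over the tangent of half this angle, whatever the lens; pixels are square), "cx", "cy" (the principal point, pixels), "position" and "attitude" of the camera in the world; the wrist camera has in their place "tool_from_camera" (4x4, takes a point from camera to tool coordinates, whose origin is the TCP and whose axes are the flange's). Camera axes: x right, y down, z forward; pixel columns grow to the right and rows downward; lengths in mm; the calibration is good to about 2 mm. A picture is of the moment at which its call begins: read the wrist's pose just before it. There is no depth.
- finish_job(): hands the job in; it is judged then, once.
Trained networks look in a picture, given as the dict that the camera call returned (one of the last four; its "shot" number tells which), for a name from the list of things; names that differ only in an ending like _2 or _b are one class to them, and where a whole thing is asked for, a point or a joint stands for the part that bears it (a point fixed in the world has none). Each returns a list of dicts, best first, with "confidence" (0 to 1); they miss things now and then, are a little off and sometimes report something else, mostly with a low value. They report only what shows in the picture. A call takes as long as a camera call.
- boxes_of(picture, name): "position" ([column, row] in pixels, amid what is visible of it).
The state is a dict: "time_s": time; "joints": joint angles; "dq": joint speeds; "tau": joint torques, N m; "eef_pos": TCP position; "ee_rot": TCP orientation; "force": force on the tool from outside, world axes, zero at the start; "wrist_torque": the same for the moment, N m; "grip_width": opening from 0.0 (shut) to 1.0 (fully open); "grip_force": force on a finger pad.
Only numpy, scipy, OpenCV 4.12 (cv2) and the standard library are available. Lean on these libraries where they do the work, as an engineer would, in place of code of your own. Each camera call takes 0.05 s, during which the arm holds its last target. There are 200 camera calls.

### The job

Tip all four wooden ball feet from the little metal tray into the hopper of the feeder and stand the empty tray back upright on the table. Then swing the feeder's spring arm towards the hopper until it is hard against its stop, so that all the balls run down the chute into the catch box, and finish while your fingers still hold the arm at the stop: do not let it go. Leave the glue bottle and the pigment jar alone, and keep clear of the picture on the easel.

Things in the scene. Friction and masses are not known exactly. Their poses are not given: they have to be found in the camera images.
- feeder: Fixed feeder of plywood and aluminium. Origin: on the table under its gate; z up. Hopper over y 0.006 to 0.106; its floor slopes down 20 degrees to -y, 120 mm high at the back, 85 mm at the gate (y -0.006). Past the gate an open chute 74 mm wide runs on to y -0.107, 46 mm high, over the catch box. The spring arm is on the -x side (facing the robot). Overall x -0.135 to +0.075, y -0.226 to 0.115.
- hopper_mouth (a point): Centre of the hopper's open mouth at rim height, 186 mm above the table: mouth 120 mm (x) by 100 mm (y), sides narrowing to 74 mm below; axes as the feeder's. Nearby a fixed framed picture leans on an easel: its nearest corner overhangs the table at world x 0.626, y 0.079, 0.24 to 0.41 high.
- box_floor (a point): Centre of the inner floor of the fixed wooden catch box below the chute's end: inside 122 by 122 mm, walls 36 mm high, the far (-y) wall 75 mm; axes as the feeder's.
- gate (a joint): Turn of the arm, rad: 0 at rest (spring keeps the gate flap shut), 1.25 at the stop pin (fully open). Flap and arm are one piece on a shaft along the feeder's x. As it grows the arm's upper end swings to the feeder's +y (towards the hopper) and the flap lifts down-chute. The flap is clear of the balls only near the stop. Force at the grip: about 2.5 N at the start, 5 N at the stop; it snaps back if let go.
- lever_grip (a point): Middle of the arm's grip: black cylinder, 18 mm thick, 50 mm long along the feeder's x, sticking out to -x from the arm's upper end (24 mm flange at its free end, 30 mm disc at the arm). It swings at 100 mm radius about gate_pivot: the arm leans 0.625 rad from vertical to -y at joint 0, 0.625 rad to +y at the stop.
- gate_pivot (a point): Point on the arm's shaft axis in the plane of lever_grip, 137 mm above the table; does not move; axes as the feeder's.
- tray: Loose aluminium tray, 78 x 112 mm, 73 mm high with its handle, 0.22 kg, floor 3 mm. Origin: centre of underside. Side and rear (+y) walls 26 mm high; the -y end is the pouring lip, without a wall: its last 30 mm of floor rise to 10 mm at y -0.056, which keeps the balls in while level. Tipped 50 degrees with -y down, all roll out.
- tray_bar (a point): Centre of the tray's wooden handle bar, 64 mm above the tray's underside: runs along the tray's x from side to side, 12 mm thick (y), 18 mm high (z); 24 mm clear above the balls; axes as the tray's.
- glue_bottle: White glue bottle, 50 x 140 mm, bystander; origin at the centre of its foot.
- pigment_jar: Small glass pigment jar with a screw cap, 42 x 49 mm, bystander; origin at the centre of its foot.
- ball_0: One of four alike turned wooden ball feet, 28 mm across, 14 g, lying in the tray at the start; rolls easily. Origin at its centre.
- ball_1: One of four alike turned wooden ball feet, 28 mm across, 14 g, lying in the tray at the start; rolls easily. Origin at its centre.
- ball_2: One of four alike turned wooden ball feet, 28 mm across, 14 g, lying in the tray at the start; rolls easily. Origin at its centre.
- ball_3: One of four alike turned wooden ball feet, 28 mm across, 14 g, lying in the tray at the start; rolls easily. Origin at its centre.

How it is judged (in metres and radians):
On the way, in this order (a step that is already met when the one before it is completed fails the run):
1. all four balls lie in the hopper behind the shut gate (x of ball_0 in the frame of feeder between -0.06 and 0.06 m and y of ball_0 in the frame of feeder between -0.005 and 0.112 m and z of ball_0 in the frame of feeder between 0.06 and 0.19 m and x of ball_1 in the frame of feeder between -0.06 and 0.06 m and y of ball_1 in the frame of feeder between -0.005 and 0.112 m and z of ball_1 in the frame of feeder between 0.06 and 0.19 m and x of ball_2 in the frame of feeder between -0.06 and 0.06 m and y of ball_2 in the frame of feeder between -0.005 and 0.112 m and z of ball_2 in the frame of feeder between 0.06 and 0.19 m and x of ball_3 in the frame of feeder between -0.06 and 0.06 m and y of ball_3 in the frame of feeder between -0.005 and 0.112 m and z of ball_3 in the frame of feeder between 0.06 and 0.19 m and value of joint gate below 0.15 rad), for 0.2 s.
2. the empty tray stands upright on the table, let go (height (world z) of tray below 0.012 m and angle between tray's own z axis and vertical below 0.1 rad and contact force between the fingers and tray below 0.2 N and linear speed of tray below 0.03 m/s), for 0.2 s.
At the end, for the whole second after the job is handed in: All four balls lie inside the catch box; the gate arm is at its stop (above 1.18 of 1.25 rad) and still, held by the fingers (contact over 1 N) and not propped by the tray; the tray stands upright on the table (within 0.1 rad), not touched (x of ball_0 in the frame of box_floor between -0.066 and 0.066 m and y of ball_0 in the frame of box_floor between -0.066 and 0.066 m and z of ball_0 in the frame of box_floor between -0.01 and 0.045 m and x of ball_1 in the frame of box_floor between -0.066 and 0.066 m and y of ball_1 in the frame of box_floor between -0.066 and 0.066 m and z of ball_1 in the frame of box_floor between -0.01 and 0.045 m and x of ball_2 in the frame of box_floor between -0.066 and 0.066 m and y of ball_2 in the frame of box_floor between -0.066 and 0.066 m and z of ball_2 in the frame of box_floor between -0.01 and 0.045 m and x of ball_3 in the frame of box_floor between -0.066 and 0.066 m and y of ball_3 in the frame of box_floor between -0.066 and 0.066 m and z of ball_3 in the frame of box_floor between -0.01 and 0.045 m and height (world z) of tray below 0.012 m and angle between tray's own z axis and vertical below 0.1 rad and contact force between the fingers and tray below 0.2 N and value of joint gate above 1.18 rad and velocity of joint gate below 0.1 rad/s and contact force between the fingers and gate above 1 N and contact force between tray and gate below 0.1 N); the arm keeps its last pose, push and grip.
It fails at once if a bystander is pushed more than 30 mm or tipped over (distance of any of glue_bottle, pigment_jar from where it was at the start of the episode above 0.03 m or angle between any of glue_bottle, pigment_jar's own z axis and vertical above 0.4 rad).
It also fails if it takes over 72 s, if anything falls off the work surface, if the arm or the gripper's body presses on something with over 40 N, if the wrist force passes 120 N, or if a joint passes its speed limit or range.

## Working session

There is one attempt and no reset: what is moved stays moved. The work goes in short steps, Python scripts to look and compute and a tool call to move; the robot and the scene stay as the last step left them, time stands still between calls to the robot, and variables do not carry over. Pictures are saved under pics/ and viewed, at most 10 in all, crops included, and the job is handed in when it is done.

Besides the shell and the picture viewer there is one more tool, called after "Call:" by a JSON object that holds its "api" and its "payload". drive_tool: Moves the arm, as the interface text tells. Shifts and turns lie within -1 to 1; 1 stands for 0.1 m of shift or pi/4 rad of turn. Its arguments: {"type":"object","properties":{"commands":{"type":"string"},"force":{"type":"number"}},"required":["commands"]}

```bash
ls; mkdir -p pics
cat > h.py <<'E'
import numpy as np, cv2
from rig import *
from scipy.spatial.transform import Rotation as R
def cam(p,st=None):
    f=200/np.tan(np.radians(p['fov_y'])/2)
    if 'tool_from_camera' in p:
        T=np.array(p['tool_from_camera']); q=st['ee_rot']; Rt=R.from_quat([q[1],q[2],q[3],q[0]]).as_matrix()
        return f,p['cx'],p['cy'],Rt@T[:3,3]+np.array(st['eef_pos']),Rt@T[:3,:3]
    a=np.array(p['attitude'])
    M=a if a.shape==(3,3) else R.from_quat([a[1],a[2],a[3],a[0]]).as_matrix()
    return f,p['cx'],p['cy'],np.array(p['position']),M
def ray(c,uv):
    f,cx,cy,o,M=c; d=M@np.array([(uv[0]-cx)/f,(uv[1]-cy)/f,1]); return o,d/np.linalg.norm(d)
def atz(c,uv,z):
    o,d=ray(c,uv); return o+d*(z-o[2])/d[2]
def proj(c,P):
    f,cx,cy,o,M=c; v=M.T@(np.array(P)-o); return np.array([cx+f*v[0]/v[2],cy+f*v[1]/v[2]])
def tri(rs):
    A=0;b=0
    for o,d in rs:
        Q=np.eye(3)-np.outer(d,d); A=A+Q; b=b+Q@o
    return np.linalg.solve(A,b)
E
python3 - <<'E'
from h import *
s=sense(); print(s)
for n in ['scene','top']:
    p=capture(n); cv2.imwrite(f'pics/{n}0.png',p['pixels']); print(n,p['fov_y'],p['position'],p['attitude'])
    for k in ['feeder','tray','tray_bar','glue_bottle','pigment_jar','ball_0','gate','lever_grip']:
        print(k,[(np.round(b['position']).tolist(),round(b['confidence'],2)) for b in boxes_of(p,k)[:4]])
E
```

```text
pics
{'time_s': 0.0, 'joints': array([ 1.07661942e+00,  3.13457377e-01,  1.49844524e+00,  1.02374341e-05,
        1.33099007e+00, -2.23411484e-01]), 'dq': array([ 1.06310268e-04,  4.76468273e-04, -8.79564653e-04,  9.49675881e-05,
        3.98493209e-04,  9.69918147e-04]), 'tau': array([-9.17819707e-04, -4.12262285e+01, -2.59745193e+01, -2.33666397e-04,
        4.09217435e-03, -7.70710062e-05]), 'eef_pos': array([140.3219938 , 505.65574148, 247.72821406]), 'ee_rot': array([-2.32905330e-04,  1.34970711e-01,  9.90849375e-01, -6.06878636e-04]), 'force': array([-0.59021408,  0.40919768, -0.35349777]), 'wrist_torque': array([-0.00330328,  0.00589314, -0.01837141]), 'grip_force': 0.0, 'grip_width': 1.0004260841269401}
scene 53.30524106084957 [ 82.51642653 871.24938934 677.13728192] [ 0.12557055 -0.19085756  0.83871481 -0.49433075]
feeder [([330.0, 196.0], 0.73)]
tray [([258.0, 276.0], 0.66), ([328.0, 197.0], 0.64)]
tray_bar [([260.0, 277.0], 0.9), ([328.0, 196.0], 0.49)]
glue_bottle [([206.0, 261.0], 0.85), ([255.0, 284.0], 0.54), ([345.0, 258.0], 0.46)]
pigment_jar [([350.0, 260.0], 0.75)]
ball_0 [([346.0, 259.0], 0.68), ([248.0, 286.0], 0.65), ([264.0, 283.0], 0.49), ([253.0, 282.0], 0.43)]
gate [([359.0, 153.0], 0.74)]
lever_grip [([358.0, 164.0], 0.75)]
top 44.15790395970458 [ 317.9792119     4.59304189 1701.96617451] [ 0.05546132 -0.69694528  0.71271012 -0.05688242]
feeder [([378.0, 198.0], 0.73)]
tray [([253.0, 197.0], 0.88)]
tray_bar [([257.0, 203.0], 0.78)]
glue_bottle [([243.0, 157.0], 0.61)]
pigment_jar [([301.0, 246.0], 0.49)]
ball_0 [([244.0, 198.0], 0.55), ([240.0, 211.0], 0.54), ([302.0, 247.0], 0.43), ([258.0, 204.0], 0.31)]
gate [([394.0, 223.0], 0.65)]
lever_grip [([392.0, 223.0], 0.76)]
```

Run:
```python
import cv2,numpy as np
a=cv2.imread('pics/scene0.png'); b=cv2.imread('pics/top0.png')
A=cv2.resize(a[110:330,170:450],None,fx=2.8,fy=2.8,interpolation=cv2.INTER_CUBIC)[:, :800]
cv2.imwrite('pics/sc1.png',A[:600])
B=cv2.resize(b[110:290,210:470],None,fx=3,fy=3,interpolation=cv2.INTER_CUBIC)
cv2.imwrite('pics/tp1.png',B)
```

```text
(no output)
```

View pics/sc1.png

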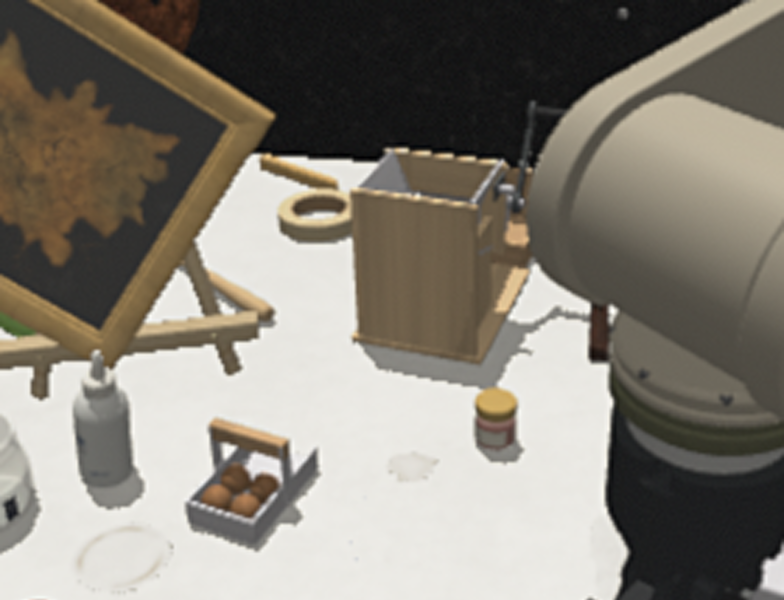

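View pics/tp1.png

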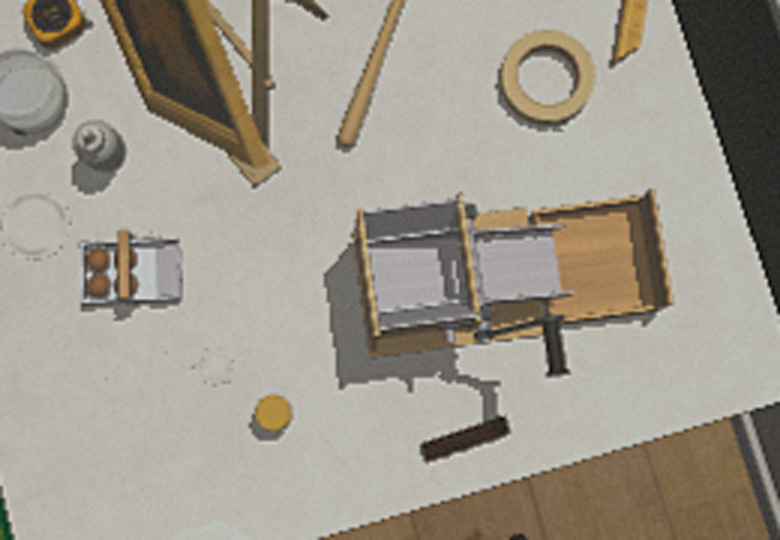

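The scene picture shows the tray with 4 balls at about (258,276), its lip towards the feeder (330,196). The glue bottle and jar stand to either side, and the picture corner overhangs behind. The top view shows the hopper at about (348,198), the grip at (395,225) and the tray at (253,201).

Run:
```python
from h import *
p=capture('top'); c=cam(p)
F=lambda x,y:(210+x/3-1/3,110+y/3-1/3)
def P(x,y,z): return atz(c,F(x,y),z).round(1)
print('rim',[P(*q,186) for q in [(358,210),(463,200),(480,325),(375,340)]])
print('boxfar',[P(*q,75) for q in [(652,192),(670,305)]])
print('grip ends',[P(*q,218) for q in [(551,318),(559,374)]])
print('tray z26/10',[P(*q,26) for q in [(82,242),(82,308)]],[P(*q,10) for q in [(181,240),(182,302)]])
print('bar',[P(*q,73) for q in [(123,231),(124,298)]])
print('jar',P(273,412,49),'bottle',P(92,138,140))
print('corner',P(262,180,240))
```

```text
rim [array([603.9, -23.3, 186. ]), array([ 612. , -133.1,  186. ]), array([ 480.6, -145.9,  186. ]), array([467.5, -37.4, 186. ])]
boxfar [array([ 638. , -355.4,   75. ]), array([ 510.1, -368.2,   75. ])]
grip ends [array([ 482.7, -214.6,  218. ]), array([ 426.1, -220.1,  218. ])]
tray z26/10 [array([603.7, 291.6,  26. ]), array([527.4, 291.3,  26. ])] [array([606.2, 179.6,  10. ]), array([533.8, 178.8,  10. ])]
bar [array([607.2, 237.8,  73. ]), array([531.7, 236.7,  73. ])]
jar [403.3  74.3  49. ] bottle [698.2 261.9 140. ]
corner [626.6  73.8 240. ]
```

Call:
{"api": "drive_tool", "payload": {"commands": ".286 -.2 -.02 0 0 .027 100;.286 -.2 -.02 0 0 .027 100;.286 -.2 -.02 0 0 .027 100;.286 -.2 -.02 0 0 .027 100;.286 -.2 -.02 0 0 .027 100;.286 -.2 -.02 0 0 .027 100;.286 -.2 -.02 0 0 .027 100;.286 -.2 -.02 0 0 .027 100;.286 -.2 -.02 0 0 .027 100;.286 -.2 -.02 0 0 .027 100;.286 -.2 -.02 0 0 .027 100;.286 -.2 -.02 0 0 .027 100;.286 -.2 -.02 0 0 .027 100;.286 -.2 -.02 0 0 .027 100;0 0 0 0 0 0 100;0 0 0 0 0 0 100", "force": 40}}

```text
time_s: 2.28
eef_pos: [541.7, 224.8, 219.6]
ee_rot: [-0.0, -0.012, 1.0, -0.0]
force: [-0.6, 0.6, 0.4]
grip_width: 0.997
grip_force: 0.0
```

Run:
```python
from h import *
s=sense(); p=capture('wrist'); c=cam(p,s); cv2.imwrite('pics/w1.png',p['pixels'])
print(s['joints'].round(3),s['eef_pos'].round(1),s['ee_rot'].round(4),s['time_s'])
print(c[3],c[4][:,2])
for k in ['tray_bar','ball_0','tray']: print(k,[(b['position'],round(b['confidence'],2),atz(c,b['position'],64).round(1)) for b in boxes_of(p,k)[:4]])
```

```text
[ 0.194  0.47   1.346  0.     1.326 -1.401] [541.7 224.8 219.6] [-5.000e-04 -1.180e-02  9.999e-01 -0.000e+00] 2.2833
[458.80302555 221.84874448 343.63260874] [ 0.31799196  0.00631349 -0.94807239]
tray_bar [([326.6, 196.8], 0.91, array([551.9, 232.3,  64. ])), ([53.6, 188.7], 0.31, array([549.6, -50.5,  64. ]))]
ball_0 [([360.6, 207.5], 0.58, array([563. , 268.6,  64. ])), ([363.1, 187.0], 0.56, array([540.4, 269.6,  64. ]))]
tray [([322.1, 197.5], 0.9, array([552.8, 227.6,  64. ]))]
```

View pics/w1.png

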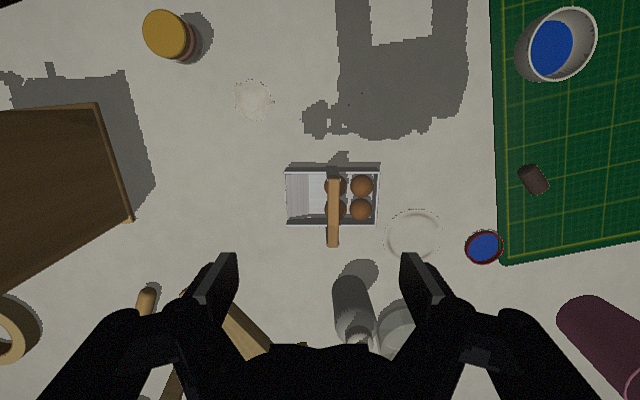

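The wrist view shows the bar top running from about (333,178) to (334,240), with the end face below to 247. The four balls are at (361,185), (361,209) and half hidden under the bar.

Run:
```python
from h import *
s=sense(); p=capture('wrist'); c=cam(p,s)
for q in [(334,178),(334,237),(333,247)]: print(q,atz(c,q,73).round(1))
for q in [(378,226),(379,163)]: print(q,atz(c,q,26).round(1))
for q in [(286,226),(287,172)]: print(q,atz(c,q,10).round(1))
g=p['pixels']; cv2.imwrite('pics/w2.png',cv2.resize(g[145:265,270:400],None,fx=5,fy=5,interpolation=cv2.INTER_NEAREST))
```

```text
(334, 178) [528.  240.6  73. ]
(334, 237) [592.7 243.4  73. ]
(333, 247) [604.7 242.9  73. ]
(378, 226) [599.7 300.4  26. ]
(379, 163) [521.2 294.2  26. ]
(286, 226) [610.1 185.3  10. ]
(287, 172) [538.4 187.2  10. ]
```

View pics/w2.png

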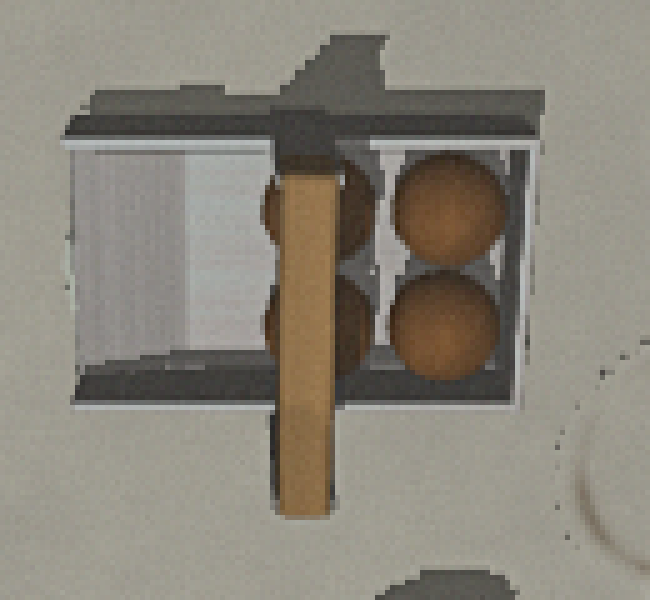

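Call:
{"api": "drive_tool", "payload": {"commands": ".13 .07 -.3 0 0 0 100;.13 .07 -.3 0 0 0 60;0 0 -.3 0 0 0 60;0 0 -.3 0 0 0 60;0 0 -.2 0 0 0 60;0 0 -.18 0 0 0 60;0 0 0 0 0 0 60;0 0 0 0 0 0 0;0 0 0 0 0 0 0;0 0 0 0 0 0 0;0 0 0 0 0 0 0;0 0 0 0 0 0 0;0 0 0 0 0 0 0;0 0 0 0 0 0 0;0 0 0 0 0 0 0", "force": 60}}

```text
time_s: 3.78
eef_pos: [567.5, 240.3, 64.0]
ee_rot: [0.001, -0.013, 1.0, 0.0]
force: [-0.9, 0.6, 7.2]
grip_width: 0.129
grip_force: 59.3
```

Call:
{"api": "drive_tool", "payload": {"commands": "0 0 .1 0 0 0 0;0 0 .2 0 0 0 0;0 0 .2 0 0 0 0;0 0 .2 0 0 0 0;-.1 0 .2 0 0 0 0;-.1 0 .2 0 0 0 0;-.1 0 .2 0 0 0 0;-.05 0 .2 0 0 0 0;0 0 .2 0 0 0 0;0 0 .2 0 0 0 0;0 0 .1 0 0 0 0;0 0 0 0 0 0 0;0 0 0 0 0 0 0"}}

```text
time_s: 4.87
eef_pos: [531.6, 239.8, 261.8]
ee_rot: [-0.0, -0.013, 1.0, -0.0]
force: [-0.4, -0.9, -4.1]
grip_width: 0.128
grip_force: 58.8
```

Call:
{"api": "drive_tool", "payload": {"commands": "0 -.08 0 0 0 .005 0;0 -.15 0 0 0 .005 0;0 -.18 0 0 0 .005 0;0 -.18 0 0 0 .005 0;0 -.18 0 0 0 .005 0;0 -.18 0 0 0 .01 0;0 -.18 0 0 0 .01 0;0 -.18 0 0 0 .01 0;0 -.18 0 0 0 .01 0;0 -.18 0 0 0 .01 0;0 -.18 0 0 0 .01 0;0 -.15 0 0 0 .01 0;0 -.12 0 0 0 0 0;0 -.08 0 0 0 0 0;0 -.05 0 0 0 0 0;0 0 0 0 0 0 0;0 0 0 0 0 0 0"}}

```text
time_s: 6.28
eef_pos: [531.8, 15.1, 262.1]
ee_rot: [-0.0, -0.05, 0.999, 0.0]
force: [0.4, -0.3, -3.5]
grip_width: 0.129
grip_force: 58.8
```

Run:
```python
from h import *
s=sense(); print(s['joints'].round(3),s['eef_pos'].round(1),s['ee_rot'].round(4),s['time_s'])
p=capture('scene'); q=capture('wrist')
a=cv2.resize(p['pixels'][90:290,200:460],None,fx=2,fy=2,interpolation=cv2.INTER_CUBIC)
b=cv2.resize(q['pixels'],(480,300),interpolation=cv2.INTER_AREA)
o=np.zeros((600,800,3),np.uint8); o[:300,:480]=b; o[300:600,:520]=a[:300]; 
r=capture('top'); t=cv2.resize(r['pixels'][130:270,290:440],None,fx=1.8,fy=1.8); o[300:300+t.shape[0],525:525+t.shape[1]]=t
cv2.imwrite('pics/m1.png',o)
```

```text
[-0.192  0.319  1.453  0.     1.37  -1.864] [531.8  15.1 262.1] [-2.000e-04 -5.030e-02  9.987e-01  2.000e-04] 6.2833
```

View pics/m1.png

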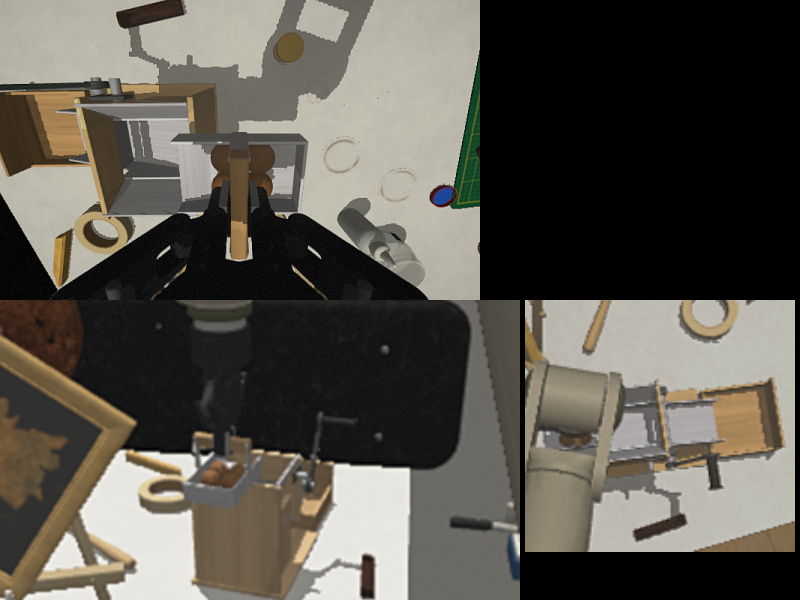

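Call:
{"api": "drive_tool", "payload": {"commands": "0 -.04 -.02 0 0 0 0;0 -.06 -.03 0 0 0 0;0 -.05 -.03 0 0 0 0;0 -.03 0 0 0 0 0;.003 -.03 .028 .067 .007 0 0;.003 -.03 .028 .067 .007 0 0;0 0 0 0 0 0 0"}}

```text
time_s: 7.02
eef_pos: [532.8, -10.8, 260.1]
ee_rot: [-0.003, -0.049, 0.997, 0.053]
force: [-0.1, 0.2, -2.5]
grip_width: 0.125
grip_force: 58.9
```

Run:
```python
from h import *
s=sense(); print(s['joints'].round(3),s['eef_pos'].round(1),s['ee_rot'].round(4),s['time_s'])
```

```text
[-0.286  0.331  1.446  0.101  1.406 -1.974] [532.8 -10.8 260.1] [-0.0025 -0.0492  0.9974  0.0534] 7.0167
```

Call:
{"api": "drive_tool", "payload": {"commands": ".003 -.032 .025 .067 .007 0 0;.003 -.033 .024 .067 .007 0 0;.003 -.034 .021 .067 .007 0 0;.003 -.035 .021 .067 .007 0 0;.004 -.037 .017 .067 .007 0 0;.004 -.037 .017 .067 .007 0 0;.004 -.038 .014 .067 .007 0 0;.004 -.039 .013 .067 .007 0 0;.004 -.039 .009 .067 .007 0 0;.004 -.040 .009 .067 .007 0 0;.004 -.040 .005 .067 .007 0 0;.004 -.041 .005 .067 .007 0 0;.004 -.041 .001 .067 .007 0 0;.004 -.041 0 .067 .007 0 0;.004 -.041 -.003 .067 .007 0 0;.004 -.040 -.004 .067 .007 0 0;.004 -.040 -.007 .067 .007 0 0;.004 -.040 -.008 .067 .007 0 0;0 0 0 0 0 0 0;0 0 0 0 0 0 0"}}

```text
time_s: 8.68
eef_pos: [539.3, -78.1, 275.1]
ee_rot: [-0.028, -0.043, 0.863, 0.503]
force: [0.6, 0.6, -2.1]
grip_width: 0.129
grip_force: 59.2
```

Run:
```python
from h import *
s=sense(); print(s['joints'].round(3),s['eef_pos'].round(1),s['ee_rot'].round(4),s['time_s'])
p=capture('scene'); q=capture('wrist')
print([(b['position'],b['confidence']) for b in boxes_of(q,'ball_0')])
a=cv2.resize(p['pixels'][90:290,200:460],None,fx=2,fy=2,interpolation=cv2.INTER_CUBIC)
b=cv2.resize(q['pixels'],(480,300),interpolation=cv2.INTER_AREA)
o=np.zeros((600,800,3),np.uint8); o[:300,:480]=b; o[300:600,:520]=a[:300]; 
r=capture('top'); t=cv2.resize(r['pixels'][130:270,290:440],None,fx=1.8,fy=1.8); o[300:300+t.shape[0],525:525+t.shape[1]]=t
cv2.imwrite('pics/m2.png',o)
```

```text
[-0.655  0.62   1.283  0.762  1.989 -2.288] [539.3 -78.1 275.1] [-0.0277 -0.0428  0.8628  0.503 ] 8.6833
[([42.4, 224.0], 0.7), ([115.4, 243.9], 0.65), ([104.6, 213.2], 0.56), ([29.5, 250.5], 0.25)]
```

View pics/m2.png

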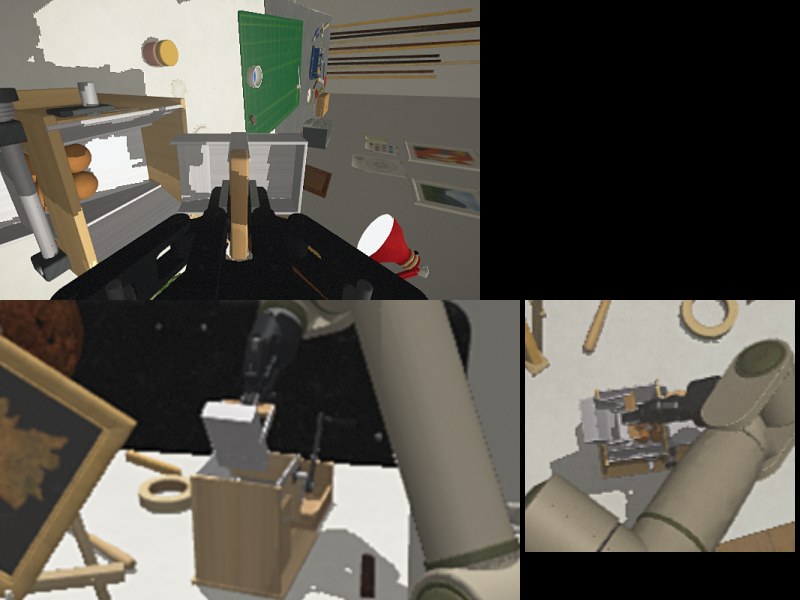

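All four balls are in the hopper (wrist view, left) and the tray is empty. I'll reverse the tilt and carry the tray back.

Call:
{"api": "drive_tool", "payload": {"commands": "-.008 .080 .05 -.134 -.014 0 0;-.008 .081 .03 -.134 -.014 0 0;-.008 .082 0 -.134 -.014 0 0;-.008 .081 -.01 -.134 -.014 0 0;-.008 .079 -.018 -.134 -.014 0 0;-.008 .077 -.027 -.134 -.014 0 0;-.008 .074 -.034 -.134 -.014 0 0;-.006 .069 -.042 -.134 -.014 0 0;-.006 .065 -.049 -.134 -.014 0 0;-.006 .06 -.056 -.134 -.014 0 0;0 .2 0 0 0 -.02 0;0 .3 0 0 0 -.02 0;0 .4 0 0 0 -.02 0;0 .4 0 0 0 -.02 0;0 .4 0 0 0 -.02 0;0 .4 0 0 0 0 0;0 .3 0 0 0 0 0;.1 .1 -.1 0 0 0 0;.2 0 -.2 0 0 0 0;0 0 0 0 0 0 0"}}

```text
time_s: 10.55
eef_pos: [562.2, 247.5, 226.5]
ee_rot: [-0.002, -0.012, 1.0, -0.001]
force: [0.1, -0.7, -3.8]
grip_width: 0.126
grip_force: 59.0
```

Run:
```python
from h import *
s=sense(); print(s['joints'].round(3),s['eef_pos'].round(1),s['ee_rot'].round(4),s['time_s'])
q=s['ee_rot'];print(R.from_quat([q[1],q[2],q[3],q[0]]).as_matrix().round(3))
p=capture('top'); print([(b['position'],b['confidence']) for b in boxes_of(p,'ball_0')])
cv2.imwrite('pics/t3.png',cv2.resize(p['pixels'][110:290,210:470],None,fx=3,fy=3,interpolation=cv2.INTER_CUBIC))
```

```text
[ 0.224  0.53   1.236 -0.     1.38  -1.37 ] [562.2 247.5 226.5] [-2.100e-03 -1.170e-02  9.999e-01 -6.000e-04] 10.55
[[-1.    -0.023 -0.004]
 [-0.023  1.    -0.001]
 [ 0.004 -0.001 -1.   ]]
[([355.1, 207.8], 0.5), ([361.8, 205.7], 0.48)]
```

View pics/t3.png

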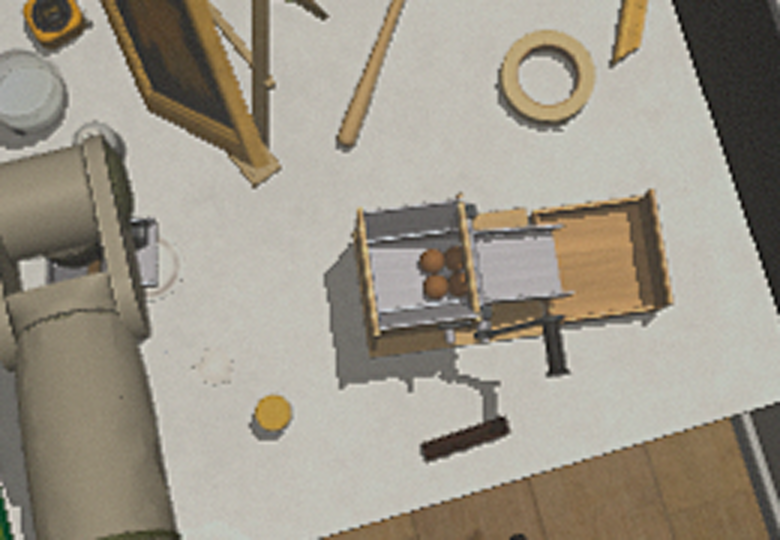

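All four balls lie behind the gate, at crop (432,262), (435,287), (457,260) and (458,285). Lowering the tray.

Call:
{"api": "drive_tool", "payload": {"commands": "0 0 -.3 0 0 0 0;0 0 -.3 0 0 0 0;0 0 -.3 0 0 0 0;0 0 -.3 0 0 0 0;0 0 -.2 0 0 0 0;0 0 -.1 0 0 0 0;0 0 -.05 0 0 0 0;0 0 -.03 0 0 0 0;0 0 -.02 0 0 0 0;0 0 0 0 0 0 0;0 0 0 0 0 0 0"}}

```text
time_s: 11.57
eef_pos: [562.3, 247.0, 71.3]
ee_rot: [0.001, -0.011, 1.0, 0.0]
force: [-0.1, 0.8, -2.3]
grip_width: 0.126
grip_force: 59.0
```

Call:
{"api": "drive_tool", "payload": {"commands": "0 0 -.04 0 0 0 0;0 0 -.02 0 0 0 0;0 0 -.015 0 0 0 0;0 0 0 0 0 0 0;0 0 0 0 0 0 0"}}

```text
time_s: 11.98
eef_pos: [562.0, 247.0, 64.1]
ee_rot: [0.0, -0.011, 1.0, 0.0]
force: [-3.7, -0.3, 9.4]
grip_width: 0.125
grip_force: 60.7
```

Contact with the table. I'll open partway and rise.

Call:
{"api": "drive_tool", "payload": {"commands": "0 0 0 0 0 0 50;0 0 0 0 0 0 50;0 0 0 0 0 0 50;0 0 0 0 0 0 50;0 0 0 0 0 0 50;0 0 .2 0 0 0 50;0 0 .3 0 0 0 50;0 0 .3 0 0 0 50;0 0 .4 0 0 0 50;0 0 .4 0 0 0 50;-.2 -.2 .2 0 0 0 50;-.3 -.3 0 0 0 0 50;0 0 0 0 0 0 50"}}

```text
time_s: 13.07
eef_pos: [507.5, 194.6, 242.1]
ee_rot: [-0.003, -0.011, 1.0, -0.001]
force: [-0.9, 0.5, -0.6]
grip_width: 0.502
grip_force: 0.0
```

Run:
```python
from h import *
s=sense(); p=capture('wrist'); c=cam(p,s); g=p['pixels']
print(s['eef_pos'].round(1),s['joints'].round(2))
r=capture('scene')
print('tray',[(b['position'],b['confidence']) for b in boxes_of(r,'tray')][:2])
t=capture('top'); ct=cam(t)
cr=cam(r); 
bs=boxes_of(r,'lever_grip'); bt=boxes_of(t,'lever_grip'); print(bs[:1],bt[:1])
if bs and bt: print('grip tri',tri([ray(cr,bs[0]['position']),ray(ct,bt[0]['position'])]).round(1))
def W(l): 
    y=np.array([-.0993,.995]);x=np.array([.995,.0993]); return np.r_[np.array([546.5,-140.6])+x*l[0]+y*l[1],l[2]]
G=W((-105,-67,218)); print('grip est',G.round(1),proj(cr,G),proj(ct,G))
a=cv2.resize(r['pixels'][110:310,180:440],None,fx=2.3,fy=2.3,interpolation=cv2.INTER_CUBIC)
cv2.imwrite('pics/m4.png',a)
```

```text
[507.5 194.6 242.1] [ 0.15  0.36  1.45 -0.    1.34 -1.44]
tray [([257.8, 280.6], 0.85)]
[{'position': [357.4, 156.8], 'confidence': 0.74}] [{'position': [387.6, 220.9], 'confidence': 0.78}]
grip tri [ 475.4 -196.6  201.6]
grip est [ 448.7 -217.7  218. ] [370.51428574 150.87532827] [394.86380701 226.85441633]
```

View pics/m4.png

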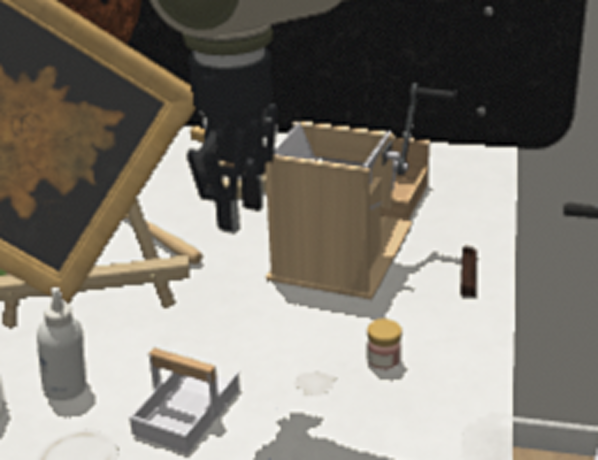

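Call:
{"api": "drive_tool", "payload": {"commands": "-.05 -.2 .1 0 0 .01 50;-.05 -.3 .1 0 0 .01 50;-.05 -.33 .1 0 0 .01 50;-.05 -.33 .1 0 0 .01 50;-.05 -.33 .1 0 0 .01 50;-.05 -.33 .08 0 0 .01 50;-.05 -.33 0 0 0 .01 50;-.05 -.33 0 0 0 .01 50;-.05 -.33 0 0 0 .01 50;-.05 -.33 0 0 0 .01 50;-.05 -.33 0 0 0 0 50;-.04 -.33 0 0 0 0 50;0 -.3 0 0 0 0 50;0 0 0 0 0 0 50;0 0 0 0 0 0 50"}}

```text
time_s: 14.62
eef_pos: [453.8, -213.7, 300.2]
ee_rot: [-0.0, -0.049, 0.999, 0.0]
force: [-0.7, 0.8, -0.1]
grip_width: 0.499
grip_force: 0.0
```

Run:
```python
from h import *
s=sense(); p=capture('wrist'); c=cam(p,s); g=p['pixels'].copy()
print(s['eef_pos'].round(1),s['ee_rot'].round(3),s['joints'].round(2))
for y in (0,): 
  for X in [(448.7,-217.7,218),(426,-220,218),(474,-215,218)]: 
    u=proj(c,X); print(u.round(1)); cv2.circle(g,tuple(int(v) for v in u),3,(0,0,255),1)
cv2.imwrite('pics/w5.png',g)
```

```text
[ 453.8 -213.7  300.2] [-0.    -0.049  0.999  0.   ] [-0.67  0.23  1.47  0.    1.44 -2.34]
[315.4 207.4]
[315.2 179. ]
[315.7 236.9]
```

View pics/w5.png

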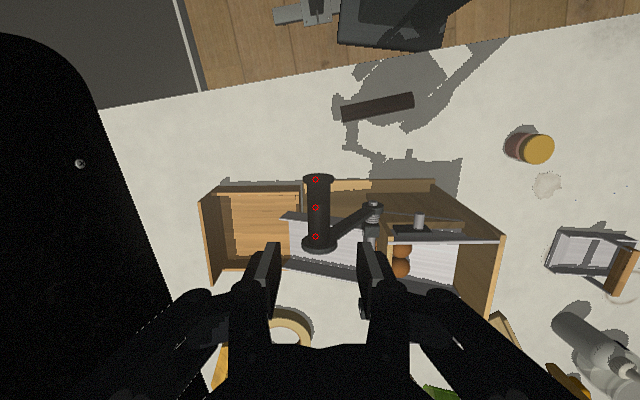

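The wrist view shows the grip from (318,178) to (319,245), on the predicted points. Descending to grasp it.

Call:
{"api": "drive_tool", "payload": {"commands": "-.04 -.02 -.2 0 0 0 50;0 0 -.25 0 0 0 50;0 0 -.2 0 0 0 50;0 0 -.15 0 0 0 50;0 0 -.05 0 0 0 50;0 0 0 0 0 0 50;0 0 0 0 0 0 0;0 0 0 0 0 0 0;0 0 0 0 0 0 0;0 0 0 0 0 0 0;0 0 0 0 0 0 0;0 0 0 0 0 0 0", "force": 30}}

```text
time_s: 15.67
eef_pos: [449.9, -214.4, 216.8]
ee_rot: [0.001, -0.05, 0.999, -0.0]
force: [1.7, 4.4, 6.9]
grip_width: 0.197
grip_force: 29.5
```

Call:
{"api": "drive_tool", "payload": {"commands": "-.006 .057 .038 0 0 0 0;-.006 .061 .035 0 0 0 0;-.006 .062 .030 0 0 0 0;-.006 .065 .026 0 0 0 0;-.007 .066 .022 0 0 0 0;-.007 .067 .016 0 0 0 0;-.007 .068 .012 0 0 0 0;-.007 .07 .008 0 0 0 0;-.007 .069 .002 0 0 0 0;-.007 .069 -.002 0 0 0 0;-.007 .07 -.008 0 0 0 0;-.007 .068 -.012 0 0 0 0;-.007 .067 -.016 0 0 0 0;-.007 .066 -.022 0 0 0 0;0 0 0 0 0 0 0"}}

```text
time_s: 16.92
eef_pos: [440.4, -122.6, 229.6]
ee_rot: [0.001, -0.051, 0.999, -0.002]
force: [0.7, -5.6, 5.4]
grip_width: 0.202
grip_force: 31.0
```

Call:
{"api": "drive_tool", "payload": {"commands": "-.006 .065 -.026 0 0 0 0;-.006 .062 -.03 0 0 0 0;-.006 .061 -.035 0 0 0 0;-.006 .057 -.038 0 0 0 0;0 0 0 0 0 0 0;0 0 0 0 0 0 0"}}

```text
time_s: 17.42
eef_pos: [438.0, -98.3, 216.5]
ee_rot: [0.001, -0.05, 0.999, -0.001]
force: [-0.4, -3.7, 4.5]
grip_width: 0.197
grip_force: 31.3
```

Call:
{"api": "drive_tool", "payload": {"commands": "-.002 .016 -.012 0 0 0 0;0 0 0 0 0 0 0;-.002 .016 -.012 0 0 0 0;0 0 0 0 0 0 0;0 0 0 0 0 0 0"}}

```text
time_s: 17.83
eef_pos: [437.9, -97.1, 215.6]
ee_rot: [0.001, -0.05, 0.999, -0.004]
force: [-4.7, -12.7, 14.8]
grip_width: 0.201
grip_force: 32.2
```

Call:
{"api": "drive_tool", "payload": {"commands": "-.002 .016 -.012 0 0 0 0;0 0 0 0 0 0 0;0 0 0 0 0 0 0"}}

```text
time_s: 18.08
eef_pos: [438.0, -96.6, 215.1]
ee_rot: [0.002, -0.05, 0.999, -0.005]
force: [-6.6, -18.3, 18.6]
grip_width: 0.199
grip_force: 32.8
```

Run:
```python
from h import *
s=sense(); print(s['eef_pos'].round(1),s['force'])
p=capture('wrist'); c=cam(p,s); t=capture('top'); r=capture('scene'); ct=cam(t)
for n,q in(('w',p),('t',t)): print(n,[(b['position'],round(b['confidence'],2)) for b in boxes_of(q,'ball_0')])
o=np.zeros((600,800,3),np.uint8)
o[:300,:480]=cv2.resize(p['pixels'],(480,300),interpolation=cv2.INTER_AREA)
a=cv2.resize(t['pixels'][150:250,320:450],None,fx=3,fy=3); o[300:600,:390]=a
b=cv2.resize(r['pixels'][100:200,290:425],None,fx=3,fy=3); o[300:600,395:800]=b
cv2.imwrite('pics/m6.png',o)
```

```text
[438.  -96.6 215.1] [ -6.56490153 -18.31633549  18.64718685]
w [([115.3, 230.4], 0.95), ([124.3, 265.3], 0.95), ([140.6, 254.2], 0.9), ([224.4, 254.2], 0.71), ([120.6, 244.1], 0.63)]
t [([413.4, 193.0], 0.58), ([422.4, 191.7], 0.54)]
```

View pics/m6.png

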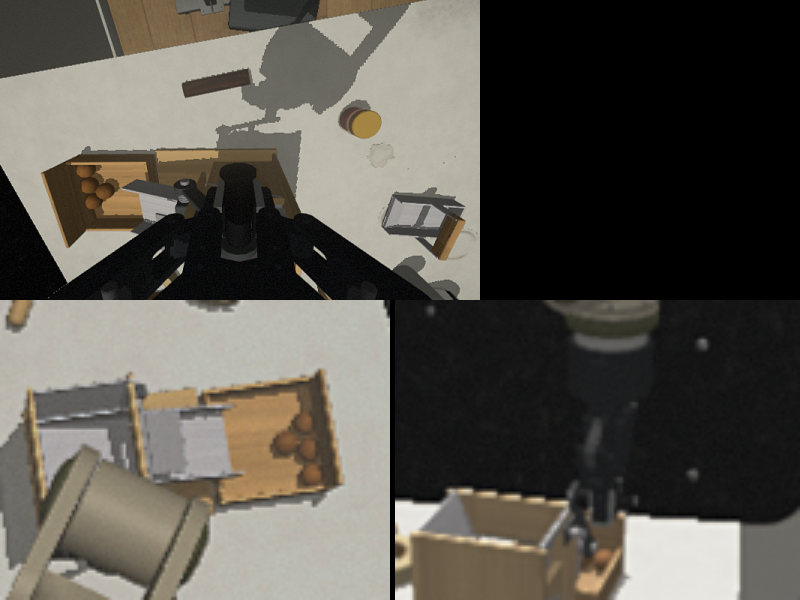

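All four balls are in the catch box (wrist view, about (85..105,172..202)). The force rise shows the arm is hard on its stop. Letting things settle, then handing in.

Call:
{"api": "drive_tool", "payload": {"commands": "0 0 0 0 0 0 0;0 0 0 0 0 0 0;0 0 0 0 0 0 0;0 0 0 0 0 0 0;0 0 0 0 0 0 0;0 0 0 0 0 0 0;0 0 0 0 0 0 0;0 0 0 0 0 0 0;0 0 0 0 0 0 0;0 0 0 0 0 0 0"}}

```text
time_s: 19.17
eef_pos: [438.0, -96.6, 215.1]
ee_rot: [0.002, -0.05, 0.999, -0.005]
force: [-6.0, -19.2, 19.9]
grip_width: 0.2
grip_force: 32.9
```

```bash
python3 -c "
from rig import *
print(finish_job())"
```

```text
the job is handed in; nothing more can be done
None
```

I handed the job in at 19.2 s with all four balls in the catch box, the empty tray upright on the table, and the spring arm held in the fingers hard against its stop; the hand-in returned no verdict.

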